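Bring the vacuum clamp up to hold

TASK

Power up the vacuum clamp station with your fingertips, in this order: push the popped-out yellow breaker button fully in, push down the half of the black rocker switch that has the white dot until it is fully over to ON, then press the green hold-to-run button right down and keep it pressed: finish while still holding it down. Do not press the red stop button. Nothing is to be picked up: leave the dark workpiece lying where it is on the two orange suction cups, and do not disturb the tools and supplies lying around.

Things in the scene. Friction and masses are not known exactly. Their poses are not given: they have to be found in the camera images.
- station: fixed low grey housing, 170 (x) x 270 (y) x 30 high; origin: centre of its underside, x to its rear, away from the robot, z up. Four control modules stand on it in a row at x = -40, y = -90, -30, 30, 90; which control is where differs from start to start. At x = 50, two orange suction cups (y = -50, 50) carry the workpiece; a round gauge at y = 105, 42 high
- breaker_top (a point): centre of the top of the yellow breaker button, a round cap of diameter 26 in a black collar (diameter 40); moves with it. Fully out it is 62 above the worktop, fully in 54, still 8 proud of the collar
- breaker (a joint): travel of the yellow breaker button, m: 0 fully out, 0.008 fully in (fully home counts from 0.0065). Starts out (0 to 0.0015). No spring: friction of about 2.5 N, it stays where it is pushed
- rocker_on (a point): point on the upper face of the rocker's rear half (the half toward the station's +x, with the white dot), 20 mm from the pivot, where to push straight down; moves with it: about 58 above the worktop when off, 50 when on
- rocker (a joint): angle of the black rocker, rad: 0 off (rear half up), 0.4 fully on (rear half down, its face level; on from 0.33). Starts at 0 to 0.05. Two faces, each 28 long (x) and 28 wide (y), form a shallow V about a pivot parallel to the station's y. No spring: it stays where it is left; about 2.5 N at the point moves it, the point descends 8 mm in all
- run_base: module of the green button: fixed plate 74 x 54 x 10 on the station's top with a steel collar (diameter 40, 6 high) and the green button; origin at the centre of the plate's underside, axes as the station's
- run_top (a point): centre of the top of the green hold-to-run button, diameter 30; moves with it. 60 above the worktop when free, 54 when fully down, still 8 proud of its collar
- run (a joint): travel of the green button, m: 0 free, 0.006 fully down (counts as pressed from 0.004). Springs back: 1.5 N starts it, 5 N takes it fully down
- stop_top (a point): centre of the top of the red mushroom stop button, diameter 38, 62 above the worktop; to be left alone
- stop (a joint): travel of the red stop button, m: 0 free, 0.006 fully down; springs back
- bridge_blank: the workpiece, a dark wooden strip 30 (x) x 160 (y) x 10, lying loose on the two orange cups along the station's y, underside 48 above the worktop, 90 mm behind the row of controls; origin at the centre of its underside
- screwdriver: yellow-handled screwdriver, 200 long (mm), loose on the worktop near the station; origin at the centre of its underside; to be left alone
- glue_cup_a: small clear cup with a wooden stirring stick, 73 high (mm), loose on the worktop near the station; origin at the centre of its underside; to be left alone
- tuner_tin: round tin with a dark blue lid, diameter 72, 28 high (mm), loose on the worktop near the station; origin at the centre of its underside; to be left alone
- chisel_a: chisel with a wooden handle, 248 long (mm), loose on the worktop near the station; origin at the centre of its underside; to be left alone
- sanding_block: brown cork sanding block, 67 x 112 x 30 (mm), loose on the worktop near the station; origin at the centre of its underside; to be left alone

How it is judged:
By the outcome, as a careful person would: the job done as asked, in the order asked, and still so for the second after the job is handed in, while the arm keeps its last pose, push and grip.
It also fails if it takes over 35 s, if anything falls off the work surface, if the arm or the gripper's body presses on something with over 40 N, if the wrist force passes 120 N, or if a joint passes its speed limit or range.

ROBOT

A 7-joint arm with a two-finger parallel gripper is mounted at the origin on a cart in front of the work surface, level with it; the furniture and walls round the work are solid. World frame = base frame: x ahead of the robot, y to its left, z up, the work surface at z = 0. Lengths are in m, angles in rad, forces in N, time in s.
With the tool pointing down it reaches from about 0.375 to 0.925 m from the base axis. Payload 3.1 kg.
Tool frame: the origin (TCP) lies at the very end of the fingers, on their centre line; the grasp point (between the pads) lies 19 mm behind it (bot.tcp_to_grasp is the distance from the TCP to the grasp point, in m); z points along the fingers, y is the line along which they close (so a half turn about z gives the same grasp; the last joint's range is limited). The gripper opens to 85 mm and grips with 20 to 120 N. Pads are 22 mm wide; open, the fingers measure 114 mm over their backs; the gripper's body (76 mm by 85 mm) begins 54 mm behind the grasp point. The pads swing forward as they close: fully open they stand 13 mm farther back than shut.
Start: joints at [-0.098, 0.383, 0.044, 1.598, -0.018, 1.161, -0.05], TCP at [0.65, 0, 0.231] pointing down, gripper open.
Joint ranges: [-2.61, 2.61], [-0.41, 2.15], [-1.48, 1.57], [0, 2.5], [-1.57, 4.71], [0.05, 1.97], [-2.85, 2.85]. Speed limits (rad/s): [2.79, 2.79, 3.14, 3.14, 3.14, 3.14, 3.14].

INTERFACE

Orientations are given as a unit quaternion [x, y, z, w].
In Python, from cell import bot gives the robot as it stands. The module is installed in compiled form; this text tells all that it offers. Calls block until the motion is done:
- bot.movep(position, orientation): joint-space move of the TCP to a pose.
- bot.line_to(position, attitude=None, velocity=0.15, until_force=None): straight line of the TCP; attitude=None keeps the orientation; velocity is the mean speed in m/s. With until_force (N) it stops when the force on the tool has changed by that much, and returns True; else False.
- bot.movej(angles): joint-space move.
- bot.ungrasp() and bot.grasp(): open the fingers fully, or close them until they stop; the grip force is fixed at half the most.
- bot.sleep(seconds).
- bot.solve_ik(position, orientation): joint angles nearest the present ones, or None.
- bot.get_state(): the state.
- bot.capture(name): name is "scene" or "top" or "wrist"; returns (picture, depth): 400x640x3 uint8, red, green, blue; 400x640 float32, m along the optical axis (not along the pixel's ray), 0 where there is no reading.
- bot.camera_params(name): a dict with "fovy" (degrees; the focal length in pixels is half the picture's height over the tangent of half this angle, whatever the lens; pixels are square), "cx", "cy" (the principal point, pixels), "xyz" and "attitude" of the camera in the world. Camera axes: x right, y down, z forward; pixel columns grow to the right and rows downward; lengths in m; the calibration is good to about 2 mm. A picture is of the moment at which its call begins: read the wrist's pose just before it. camera_params takes no time and is no camera call; for the wrist camera it gives the pose at the moment of the call.
A pose or a line that the arm cannot do raises bot.IKError and nothing moves.
- bot.finish_job(): hands the job in; it is judged then, once.
The state is a dict: "time_s": time; "joints": joint angles; "joint_velocities": joint speeds; "joint_torque": joint torques, N m; "tcp_pos": TCP position; "orientation": TCP orientation; "force": force on the tool from outside, world axes, zero at the start; "ft_torque": the same for the moment, N m; "opening": opening from 0.0 (shut) to 1.0 (fully open); "finger_force": force on a finger pad.
Only numpy, scipy, OpenCV 4.12 (cv2) and the standard library are available. Lean on these libraries where they do the work, as an engineer would, in place of code of your own. Each camera call takes 0.05 s, during which the arm holds its last target. There are 200 camera calls.

## Working session

There is one attempt and no reset: what is moved stays moved. The work goes in short steps, each a Python script; the robot and the scene stay as the last script left them, time stands still between calls to the robot, and variables do not carry over. Pictures are saved under pics/ and viewed, at most 10 in all, crops included, and the job is handed in when it is done.

```bash
mkdir -p pics
python3 - <<'E'
from cell import bot
import cv2,numpy as np
for n in("scene","top"):
    p,d=bot.capture(n); cv2.imwrite(f"pics/{n}0.png",p[:,:,::-1]); np.savez(f"{n}0.npz",p=p,d=d)
    print(n,bot.camera_params(n))
s=bot.get_state();print(s["time_s"],s["orientation"],s["opening"])
E
```

```text
scene {'fovy': 48.74155441903736, 'cx': 317.54040269860485, 'cy': 207.21899639316314, 'xyz': array([-0.04777391,  0.92111002,  0.79525851]), 'attitude': array([-0.25620698,  0.84027117, -0.45858082,  0.13418631])}
top {'fovy': 54.33374025332003, 'cx': 309.54933941936406, 'cy': 203.84010511081664, 'xyz': array([ 0.42319633, -0.02183709,  1.3108281 ]), 'attitude': array([-0.70363078,  0.70837694, -0.04105591,  0.03768625])}
0.1 [ 0.70705854  0.70715394 -0.00092192 -0.00081849] 1.0007533785635105
```

View pics/top0.png

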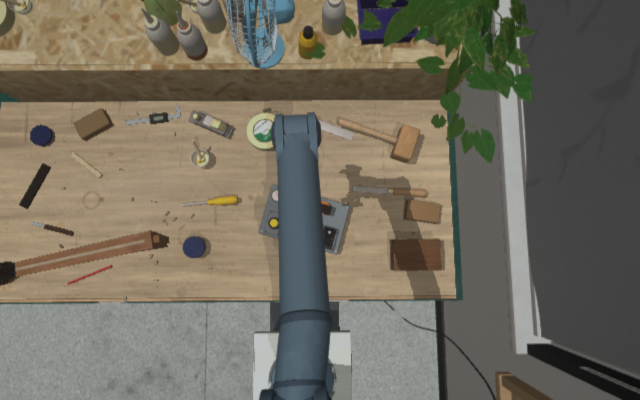

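View pics/scene0.png

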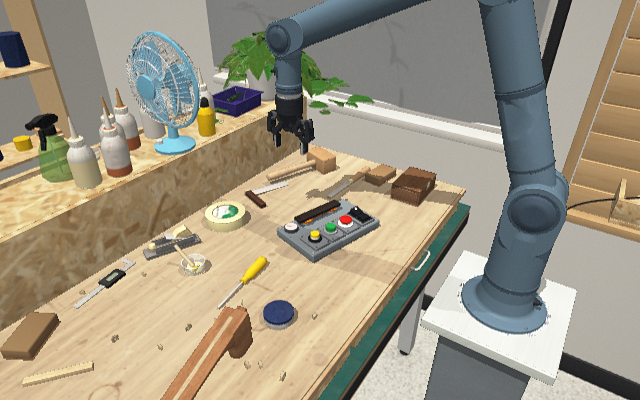

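The scene view shows the station with, from left to right, yellow (315,236), green (330,227), red (345,221) and the black rocker (358,214). The arm hides part of the station in the top view. Next I'll localise the caps roughly by colour.

```bash
cat > h.py <<'E'
from cell import bot
import cv2,numpy as np
from scipy.spatial.transform import Rotation as R
def ray(c,u,v,z):
    f=200/np.tan(np.radians(c["fovy"])/2)
    d=R.from_quat(c["attitude"]).apply([(u-c["cx"])/f,(v-c["cy"])/f,1])
    o=np.array(c["xyz"]); return o+d*(z-o[2])/d[2]
H={"yellow":((20,32),.061),"green":((50,80),.060),"red":((175,6),.062)}
def blobs(p,c,roi=None,sat=130,val=70):
    h=cv2.cvtColor(p,cv2.COLOR_RGB2HSV).astype(int); out={}
    for n,((a,b),z) in H.items():
        hh=h[:,:,0]; m=((hh>=a)&(hh<=b)) if a<b else ((hh>=a)|(hh<=b))
        m=m&(h[:,:,1]>sat)&(h[:,:,2]>val)
        if roi: k=np.zeros_like(m); k[roi[1]:roi[3],roi[0]:roi[2]]=1; m&=k
        _,_,st,ce=cv2.connectedComponentsWithStats(m.astype(np.uint8))
        i=1+np.argmax(st[1:,4]) if len(st)>1 else 0
        out[n]=(ce[i].round(1),st[i].tolist(),ray(c,*ce[i],z).round(4))
    return out
E
python3 - <<'E'
from h import *
p=np.load("scene0.npz")["p"]
for k in blobs(p,bot.camera_params("scene"),(270,190,385,260)).items(): print(k)
c=bot.camera_params("wrist");print(c,R.from_quat(c["attitude"]).as_matrix().round(2))
E
```

```text
('yellow', (array([314.5, 233.8]), [310, 231, 10, 7, 56], array([0.5057, 0.0915, 0.061 ])))
('green', (array([330.5, 226.9]), [326, 223, 10, 9, 75], array([0.4871, 0.0371, 0.06  ])))
('red', (array([345.4, 219. ]), [340, 215, 12, 9, 80], array([ 0.4708, -0.0191,  0.062 ])))
{'fovy': 61.04135403904541, 'cx': 315.7414811058721, 'cy': 199.1066361056554, 'xyz': array([0.64973119, 0.06860537, 0.37327676]), 'attitude': array([ 9.90504573e-01,  6.19876011e-04, -8.15962749e-04,  1.37475965e-01])} [[ 1.    0.   -0.  ]
 [ 0.   -0.96 -0.27]
 [-0.    0.27 -0.96]]
```

Run:
```python
from h import *
q=(R.from_euler("z",-17,degrees=True)*R.from_quat([.70710678,.70710678,0,0])).as_quat()
bot.movep([.49,.03,.22],q); bot.grasp()
c=bot.camera_params("wrist"); p,d=bot.capture("wrist"); np.savez("w1.npz",p=p,d=d,**c)
cv2.imwrite("pics/w1.png",p[:,:,::-1])
for k in blobs(p,c).items(): print(k)
s=bot.get_state();print(s["time_s"],s["tcp_pos"],s["opening"],s["force"])
```

```text
('yellow', (array([312.8, 114.2]), [298, 99, 31, 31, 709], array([0.5055, 0.0875, 0.061 ])))
('green', (array([314.5, 180.3]), [299, 164, 32, 33, 813], array([0.4897, 0.031 , 0.06  ])))
('red', (array([316.2, 233.6]), [298, 223, 38, 27, 583], array([ 0.4762, -0.0187,  0.062 ])))
1.6083 [0.48997707 0.03003299 0.21999069] -0.0021517708540780404 [ 1.28866686  0.13648808 -0.45549339]
```

View pics/w1.png

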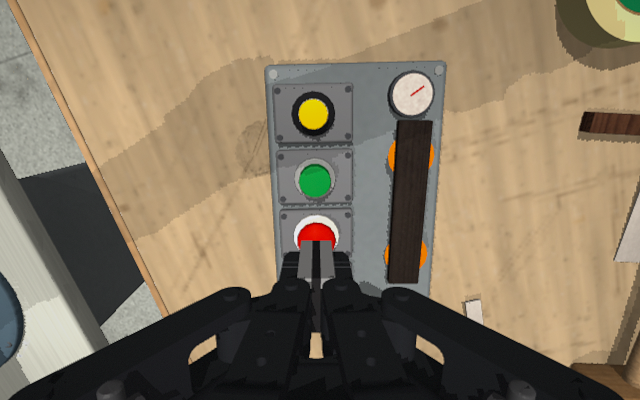

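The wrist view shows yellow (313,114), green (315,180) and red (316,234), which is partly hidden by the fingers. The rocker is completely hidden. The workpiece is at (410,200). I'll press yellow now, then look at the rocker from the -y side.

Run:
```python
from h import *
q=(R.from_euler("z",-15.6,degrees=True)*R.from_quat([.70710678,.70710678,0,0])).as_quat()
x,y=.5055,.0875
bot.movep([x,y,.11],q); bot.line_to([x,y,.072],velocity=.08)
print(bot.line_to([x,y,.050],velocity=.02,until_force=12)); s=bot.get_state(); print(s["tcp_pos"],s["force"])
bot.line_to([x,y,.11],velocity=.1)
bot.movep([.45,-.15,.20],q)
c=bot.camera_params("wrist"); p,d=bot.capture("wrist"); np.savez("w2.npz",p=p,d=d,**c)
cv2.imwrite("pics/w2.png",p[:,:,::-1])
for k in blobs(p,c).items(): print(k)
s=bot.get_state();print(s["time_s"],s["tcp_pos"])
```

```text
True
[0.50562202 0.08752054 0.05403456] [-1.35690375 -0.76656476  6.129391  ]
('yellow', (array([319.5, 199.5]), [0, 0, 640, 400, 256000], array([ 0.4507, -0.1601,  0.061 ])))
('green', (array([319.5, 199.5]), [0, 0, 640, 400, 256000], array([ 0.4506, -0.1603,  0.06  ])))
('red', (array([302.4,  30.9]), [279, 5, 48, 53, 1982], array([ 0.473 , -0.0289,  0.062 ])))
5.4583 [ 0.45024069 -0.14785902  0.19908949]
```

View pics/w2.png

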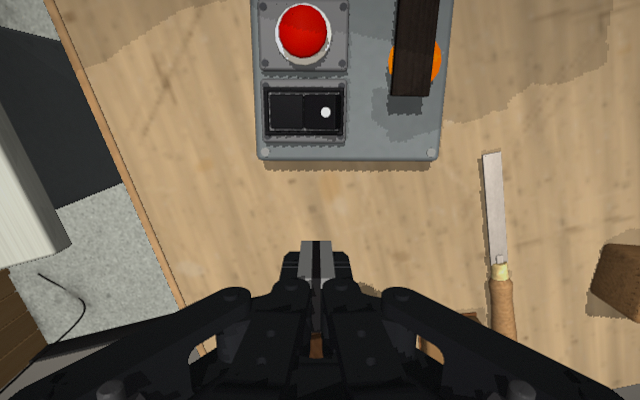

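The rocker's white dot is at (325,112) and its pivot line is near (304,112). The stop button is untouched. The breaker stalled at z=0.054, which is fully in.

Run:
```python
from h import *
w=np.load("w2.npz"); c={k:w[k] for k in("fovy","cx","cy","xyz","attitude")}
dot=ray(c,325.5,112,.058); piv=ray(c,304,112,.05); print(dot,piv,np.linalg.norm((dot-piv)[:2]))
e=np.array([.4767,-.0899]); print(e)
q=(R.from_euler("z",-15.6,degrees=True)*R.from_quat([.70710678,.70710678,0,0])).as_quat()
u=R.from_euler("z",-15.6,degrees=True).apply([1,0,0])
t=piv+.02*u; x,y=(t[:2]+e)/2 ; print(t,x,y)
if np.linalg.norm(t[:2]-e)<.008:
    bot.movep([x,y,.11],q); bot.line_to([x,y,.072],velocity=.08)
    print(bot.line_to([x,y,.045],velocity=.02,until_force=14)); s=bot.get_state(); print(s["tcp_pos"],s["force"])
    bot.line_to([x,y,.11],velocity=.1)
    bot.movep([.45,-.15,.20],q)
    c=bot.camera_params("wrist"); p,d=bot.capture("wrist"); np.savez("w3.npz",p=p,d=d,**c)
    cv2.imwrite("pics/w3.png",cv2.resize(p[0:200,220:460,::-1],None,fx=3,fy=3))
    # depth-derived heights of rocker rear/front faces and plate
    f=200/np.tan(np.radians(c["fovy"])/2)
    for U,V in[(276,112),(290,112),(304,112),(318,104),(332,104)]:
        D=np.median(d[V-2:V+3,U-2:U+3]); P=c["xyz"]+R.from_quat(c["attitude"]).apply([(U-c["cx"])/f*D,(V-c["cy"])/f*D,D]); print(U,V,P.round(4))
    print(bot.get_state()["time_s"])
```

```text
[ 0.47461631 -0.0908828   0.058     ] [ 0.45746105 -0.08634396  0.05      ] 0.017745537464576473
[ 0.4767 -0.0899]
[ 0.4767243  -0.09172235  0.05      ] 0.4767121485845855 -0.09081117712714776
True
[ 0.47821859 -0.09107689  0.05001605] [-0.69149989  0.6291736   6.92129731]
276 112 [ 0.436  -0.0822  0.0597]
290 112 [ 0.4465 -0.0853  0.0548]
304 112 [ 0.4575 -0.0885  0.0505]
318 104 [ 0.4705 -0.0854  0.0509]
332 104 [ 0.4817 -0.0886  0.0507]
8.9833
```

View pics/w3.png

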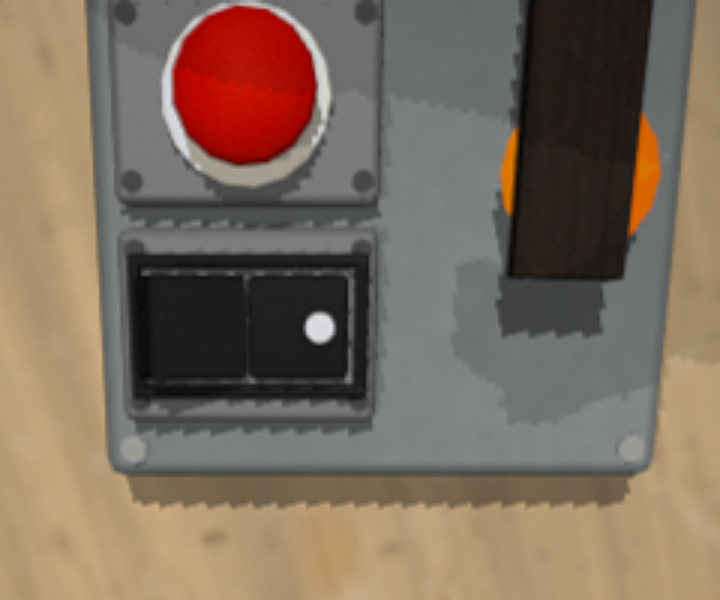

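The rocker's rear face is level at z≈0.0507, so it is fully ON. Next I'll check the breaker height on the way, then press and hold green.

Run:
```python
from h import *
q=(R.from_euler("z",-15.6,degrees=True)*R.from_quat([.70710678,.70710678,0,0])).as_quat()
bot.movep([.49,.03,.2],q)
c=bot.camera_params("wrist"); p,d=bot.capture("wrist"); B=blobs(p,c)
f=200/np.tan(np.radians(c["fovy"])/2)
for n in("yellow","green"):
    U,V=B[n][0]; D=np.median(d[int(V)-3:int(V)+4,int(U)-3:int(U)+4]); print(n,B[n][1:],(c["xyz"]+R.from_quat(c["attitude"]).apply([(U-c["cx"])/f*D,(V-c["cy"])/f*D,D])).round(4))
x,y=B["green"][2][:2]
if np.hypot(x-.4897,y-.031)<.004:
    bot.line_to([x,y,.068],velocity=.08)
    print(bot.line_to([x,y,.0535],velocity=.02,until_force=20)); bot.sleep(.3)
    s=bot.get_state(); print(s["tcp_pos"],s["force"],s["time_s"])
```

```text
yellow ([300, 96, 32, 33, 805], array([0.5058, 0.0878, 0.061 ])) [0.5057 0.0877 0.0547]
green ([299, 167, 34, 35, 930], array([0.4897, 0.0308, 0.06  ])) [0.4898 0.031  0.0611]
False
[0.48993063 0.03081704 0.05410138] [-1.72107261 -0.7250965   6.49716537] 12.775
```

Run:
```python
from h import *
x,y,_=bot.get_state()["tcp_pos"]
bot.line_to([x,y,.053],velocity=.01,until_force=20); bot.sleep(.7)
s=bot.get_state(); print(s["tcp_pos"],s["force"],s["time_s"])
if s["tcp_pos"][2]<.0548: print(bot.finish_job())
```

```text
[0.48995898 0.03082886 0.05401868] [-2.12545812 -0.6017849  11.64742836] 13.725
the job is handed in; nothing more can be done
None
```

I pushed the breaker fully in, switched the rocker fully to ON, and handed the job in at 13.7 s with the green button held right down; the red stop button was never pressed.

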